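# Set a cast on the model stand and adjust its brake screw

## Task

Pick up the yellow stone dental cast and lower it gently onto the stud of the model stand's small round table, so that it sits flat there, and let go of it. Then turn the stand's orange winged thumbscrew clockwise (seen from above) until it seats, back it off a quarter turn, and finish still gripping the thumbscrew, holding it there for the lock nut to be set. Leave everything else on the bench where it is.

Things in the scene. Friction and masses are not known exactly. Their poses are not given: they have to be found in the camera images.
- cast: yellow stone dental cast on a black mounting plate: block 64 mm (x) by 48 mm (y), 28 mm high (the lowest 6 mm is the black plate), with a horseshoe of teeth standing 9 mm above that; about 170 g, loose on the bench. Origin at the centre of its underside, z up. Grip it across the 48 mm (y) sides. A square socket, 20 mm wide and 13 mm deep, opens at the origin in its underside. It may stand on the stud at any yaw
- stand: model stand fixed to the bench: white foot 70 mm (x) by 215 mm (y), its top 20 mm above the bench, with two black columns. Origin at the centre of the foot, on the bench, z up. The small round table stands 60 mm to +y of the origin and the thumbscrew 60 mm to -y. The stand's position and yaw vary
- head_top (a point): centre of the top face of the stand's small round white table (36 mm across, 70 mm above the bench), where the underside of the cast comes to rest. A steel stud 10 mm in diameter with a tapered tip rises 10 mm from this point and enters the cast's socket with about 5 mm of room on each side. The table swivels stiffly about its upright axis
- wing: orange winged head of the thumbscrew, a flat upright paddle 42 mm long (y), 12 mm thick (x), 34 mm high. Origin at the centre of its underside, 87 mm above the bench; the screw's upright axis goes through it. It turns with the screw, at constant height; nothing but the 12 mm steel shank is under it for 12 mm, then the 38 mm wide column top
- screw_grip (a point): where to grip the thumbscrew: on its axis, 22 mm above the paddle's underside (109 mm above the bench, 12 mm below the paddle's top); its y axis lies along the paddle, so grip across x (12 mm). Best seen from above
- brake_screw (a joint): turn of the thumbscrew in rad: 0 = seated against its hard stop, negative = backed off (it starts 0.8 to 2.2 rad short of the seat); it grows as the screw is turned clockwise seen from above. Seated, the paddle lies along the stand's y axis, in line with the round table; a quarter turn is 1.57 rad. It stays where it is left, with a friction of about 0.06 N m
- tin: bystander: small plain metal can, 48 mm across, 45 mm high; origin under its centre
- jar: bystander: small amber jar with a white cap, 48 mm across, 58 mm high; origin under its centre
- bowl: bystander: green mixing bowl, 104 mm across the rim, 55 mm high; origin under its centre
- spatula: bystander: mixing spatula, 190 mm long, lying flat; origin at its middle, on the underside
- driver: bystander: screwdriver, 170 mm long, lying flat; origin at its middle, on the underside
- spare_plate: bystander: round white spare mounting plate, 60 mm across, 12 mm thick; origin under its centre

How it is judged:
On the way, in this order (a step that is already met when the one before it is completed fails the run):
1. the cast sits flat on the round table with the stud in its socket, let go (horizontal distance between cast and head_top below 0.009 m and z of cast in the frame of head_top between -0.004 and 0.004 m and angle between cast's own z axis and vertical below 0.1 rad and contact force between the fingers and cast below 0.1 N), for 0.3 s.
2. the thumbscrew is turned clockwise until it seats (within 0.06 rad of its stop) (value of joint brake_screw above -0.06 rad), for 0.2 s.
At the end, for the whole second after the job is handed in: The thumbscrew stands still a quarter turn (1.57 rad, give or take 0.25) back from its seat, with the fingers gripping its paddle (more than 1 N); the cast sits at rest and untouched, flat on the round table (tilt under 0.1 rad, height within 4 mm, stud in the socket) (value of joint brake_screw between -1.82 and -1.32 rad and velocity of joint brake_screw between -0.15 and 0.15 rad/s and contact force between the fingers and wing above 1 N and horizontal distance between cast and head_top below 0.009 m and z of cast in the frame of head_top between -0.004 and 0.004 m and angle between cast's own z axis and vertical below 0.1 rad and linear speed of cast below 0.03 m/s and contact force between the arm and cast below 0.1 N); the arm keeps its last pose, push and grip.
It fails at once if a bystander (tin, jar, bowl, spatula, driver, spare plate) is moved more than 30 mm (distance of any of tin, jar, bowl, spatula, driver, spare_plate from where it was at the start of the episode above 0.03 m).
It fails at once if the cast is dropped or slammed onto the stand (faster than 0.6 m/s within 15 mm of its seat) (horizontal distance between cast and head_top below 0.02 m and z of cast in the frame of head_top below 0.015 m and linear speed of cast above 0.6 m/s).
It fails at once if the cast is tipped over (angle between cast's own z axis and vertical above 0.9 rad).
It also fails if it takes over 72 s, if anything falls off the work surface, if the arm or the gripper's body presses on something with over 40 N, if the wrist force passes 120 N, or if a joint passes its speed limit or range.

## Robot

A 7-joint arm with a two-finger parallel gripper is mounted at the origin on the work surface. World frame = base frame: x ahead of the robot, y to its left, z up, the work surface at z = 0. Lengths are in m, angles in rad, forces in N, time in s.
With the tool pointing down it reaches from about 0.425 to 0.8 m from the base axis. Payload 8.3 kg.
Tool frame: the origin (TCP) lies on the centre line of the jaws, within the pads' length; the fingertips stand 25 mm ahead of it and the grasp point (between the pads) lies 6 mm ahead of it (ctrl.tip_reach is the distance from the TCP to the fingertips, in m); z points along the fingers, y is the direction in which the jaws open and shut (so a half turn about z gives the same grasp; the last joint's range is limited). The gripper opens to 85 mm and grips with 20 to 120 N. Pads are 22 mm wide; open, the fingers measure 114 mm over their backs; the gripper's body (76 mm by 85 mm) begins 54 mm behind the grasp point. The pads swing forward as they close: fully open they stand 13 mm farther back than shut.
Start: joints at [-1.17, 0.383, 0.016, 1.37, -0.006, 1.388, -0.046], TCP at [0.28, 0.559, 0.226] pointing down, gripper open.
Joint ranges: [-2.95, 2.95], [-0.25, 2.06], [-1.52, 1.56], [0.18, 2.33], [-1.44, 4.58], [0.02, 2.06], [-3.01, 3.01]. Speed limits (rad/s): [2.39, 2.39, 3.01, 3.01, 3.14, 3.14, 3.14].

## Interface

Orientations are given as a unit quaternion [x, y, z, w].
In Python, from workcell import ctrl gives the robot as it stands. The module is installed in compiled form; this text tells all that it offers.
- The arm moves only by the tool arm_command, never from a script. Its argument "plan" is a list of rows, each an object of numbers: "ax", "ay", "az": the turn, a rotation vector about the tool's x, y, z in degrees; "dx", "dy", "dz": the shift along the tool's x, y, z in mm; "fingers": the opening, from 0 (shut) to 1 (fully open). In form: [{"ax": .., "ay": .., "az": .., "dx": .., "dy": .., "dz": .., "fingers": ..}, ...]. A call has 1 to 5 rows; each row shifts and turns the commanded pose from where the row before left it, along the tool's axes as they then stand; what a row does not reach is not made up. A row lasts 1/8 s, in which the tool goes at most 62.5 mm and 10.7 degrees, less where a joint would pass 70% of its speed; a pose out of reach is approached as far as the arm can. A call is refused whole if a number of a shift passes 62.5 or a number of a turn 10.7, either way. A call with a gripper value outside its range is refused whole. The fingers move at their own pace and stop on an object; the grip force is fixed at half the most. Time passes only in rows, so rows that do not move let the fingers close. It gives the time, the measured TCP pose, the force and the opening at its end, in the units of the state.
- ctrl.sense(): the state, without advancing time (a new reading comes with each control period).
- ctrl.grab_frame(name): name is "scene" or "top" or "wrist"; returns the picture (420x560x3 uint8, red, green, blue); there is no depth.
- ctrl.camera_model(name): a dict with "K" (3x3 intrinsics, pixels), "dist_coeffs" ([k1, k2, p1, p2, k3] as OpenCV has them; the pictures are not rectified), "R" (3x3) and "t" (3): a world point X has camera coordinates R X + t; the wrist camera has in their place "tool_from_camera" (4x4, takes a point from camera to tool coordinates, whose origin is the TCP and whose axes are the flange's). Camera axes: x right, y down, z forward; pixel columns grow to the right and rows downward; lengths in m; the calibration is good to about 2 mm. A picture is of the moment at which its call begins: read the wrist's pose just before it. camera_model takes no time and is no camera call.
- ctrl.finish_job(): hands the job in, once; it reports no verdict.
Trained networks look in the newest picture that a camera, given by its name, has taken for a name from the list of things; names that differ only in an ending like _2 or _b are one class to them, and where a whole thing is asked for, a point or a joint stands for the part that bears it (a point fixed in the world has none). Each returns a list of dicts, best first, with "p" (0 to 1); they miss things now and then, are a little off and sometimes report something else, mostly with a low value. They report only what shows in the picture. A call takes as long as a camera call.
- ctrl.find_in(camera, target): "box" ([left, top, right, bottom] as shares, 0 to 1, of the picture: columns of its width, rows of its height, round what is visible of it).
- ctrl.spot_point(camera, target): "xy" ([column, row] as shares, 0 to 1, of the picture: columns of its width, rows of its height: a listed point, or the origin of a listed thing).
The state is a dict: "clock": time; "joint_pos": joint angles; "qvel": joint speeds; "joint_torque": joint torques, N m; "position": TCP position; "tcp_rot": TCP orientation; "wrist_force": force on the tool from outside, world axes, zero at the start; "ft_torque": the same for the moment, N m; "grip_width": finger opening in m.
Only numpy, scipy, OpenCV 4.12 (cv2) and the standard library are available. Lean on these libraries where they do the work, as an engineer would, in place of code of your own. Each camera call takes 0.05 s, during which the arm holds its last target. There are 200 camera calls.

## Working session

There is one attempt and no reset: what is moved stays moved. The work goes in short steps, Python scripts to look and compute and a tool call to move; the robot and the scene stay as the last step left them, time stands still between calls to the robot, and variables do not carry over. Pictures are saved under pics/ and viewed, about 8 in all and at most 12, crops included, and the job is handed in when it is done.

Besides the shell and the picture viewer there is one more tool, called after "Call:" as a command line: name --argument value ..., lists and objects as JSON in quotes. arm_command: Moves the arm, as the interface text tells. Its arguments: {"type":"object","properties":{"plan":{"type":"array","items":{"type":"object","properties":{"ax":{"type":"number"},"ay":{"type":"number"},"az":{"type":"number"},"dx":{"type":"number"},"dy":{"type":"number"},"dz":{"type":"number"},"fingers":{"type":"number"}}}}},"required":["plan"]}

```bash
mkdir -p pics
cat > h.py <<'E'
import numpy as np, cv2
from scipy.spatial.transform import Rotation as Rn
from workcell import ctrl
def ray(cam,px,s=None):
    m=ctrl.camera_model(cam);K=np.array(m["K"]);d=np.array(m["dist_coeffs"])
    u=cv2.undistortPoints(np.array([[px]],float),K,d)[0,0];r=np.array([u[0],u[1],1])
    if cam=="wrist":
        s=s or ctrl.sense();T=np.array(m["tool_from_camera"]);R=Rn.from_quat(s["tcp_rot"]).as_matrix()
        return R@T[:3,3]+np.array(s["position"]),R@T[:3,:3]@r
    R=np.array(m["R"]);t=np.array(m["t"]);return -R.T@t,R.T@r
def at(cam,px,z,s=None):
    o,d=ray(cam,px,s);return o+d*(z-o[2])/d[2]
def proj(cam,X,s=None):
    m=ctrl.camera_model(cam);K=np.array(m["K"]);d=np.array(m["dist_coeffs"]);X=np.atleast_2d(X)
    if cam=="wrist":
        s=s or ctrl.sense();T=np.array(m["tool_from_camera"]);R=Rn.from_quat(s["tcp_rot"]).as_matrix()
        C=((X-np.array(s["position"]))@R-T[:3,3])@T[:3,:3]
    else: C=X@np.array(m["R"]).T+np.array(m["t"])
    return cv2.projectPoints(C,np.zeros(3),np.zeros(3),K,d)[0][:,0]
def snap(cam,f):
    s=ctrl.sense();im=ctrl.grab_frame(cam);cv2.imwrite("pics/"+f,im[...,::-1]);return s,im
def spot(cam,n,z,s=None):
    for r in ctrl.spot_point(cam,n)[:2]:
        p=np.array(r["xy"])*[560,420];print(cam,n,round(r["p"],2),p.round(1),at(cam,p,z,s).round(4))
E
python3 - <<'E'
from h import *
s=ctrl.sense();print(s)
print(ctrl.tip_reach)
_,a=snap("top","top0.png");_,b=snap("scene","scene0.png")
for c in("top","scene"):
    print(c,ray(c,[280,210]))
    for n,z in(("cast",0),("stand",0),("head_top",.07),("wing",.087),("screw_grip",.109)):spot(c,n,z)
E
```

```text
{'clock': 0.0, 'joint_pos': array([-1.16987255,  0.38424477,  0.01635867,  1.37116154, -0.00631395,
        1.38821545, -0.04652759]), 'qvel': array([-0.00183148, -0.00144387,  0.00154116, -0.00144088,  0.00012722,
        0.00150222,  0.00016705]), 'joint_torque': array([-1.75969762e-04, -6.27603292e+01,  8.44198912e-01, -3.71840000e+01,
        1.65585143e-02,  1.42282518e-02, -3.72530985e-05]), 'position': array([0.27932934, 0.55852255, 0.2250713 ]), 'tcp_rot': array([ 2.29815295e-01,  9.73233759e-01, -9.65706511e-04, -2.19114595e-04]), 'wrist_force': array([-0.55521693,  0.56913663, -0.39079692]), 'ft_torque': array([-0.01123484, -0.00355604, -0.02926264]), 'grip_width': 0.08547773340516583}
0.025
top (array([ 0.51929745, -0.02784369,  1.0612292 ]), array([ 0.07147336, -0.00341283, -0.99746785]))
top stand 0.82 [309. 229.] [ 0.5483 -0.1054  0.    ]
top head_top 0.97 [291.4 219.9] [ 0.5672 -0.0585  0.07  ]
top wing 0.62 [336.6 239.2] [ 0.523  -0.1634  0.087 ]
top screw_grip 0.61 [335.7 239.4] [ 0.5225 -0.1583  0.109 ]
scene (array([ 1.48250271, -0.49666604,  0.72814518]), array([-0.75358944,  0.3842303 , -0.53360044]))
scene cast 0.62 [347.  227.8] [0.6283 0.1521 0.    ]
scene stand 0.86 [249.9 235.9] [ 0.5347 -0.1081  0.    ]
scene head_top 0.6 [272.6 217.6] [ 0.5775 -0.0576  0.07  ]
scene head_top 0.59 [224.  213.7] [ 0.498  -0.1653  0.07  ]
scene wing 0.57 [224.4 213.6] [ 0.5236 -0.1728  0.087 ]
scene screw_grip 0.41 [227.7 209.8] [ 0.5434 -0.1696  0.109 ]
```

View pics/top0.png

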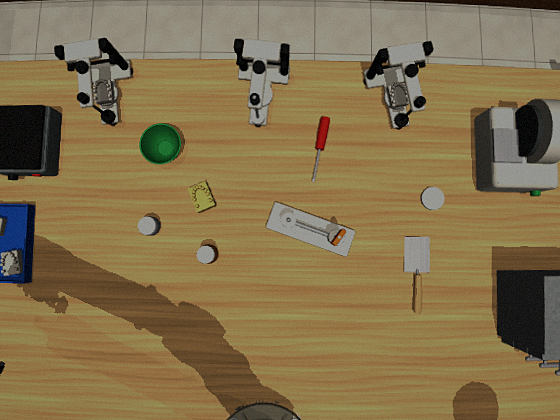

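View pics/scene0.png

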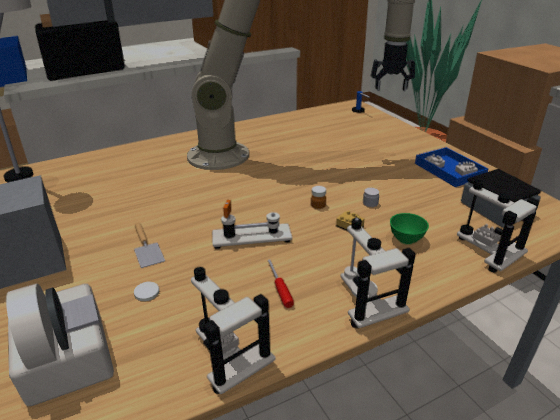

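```bash
cat >> h.py <<'E'
def yaws(s):
    R=Rn.from_quat(s["tcp_rot"]).as_matrix();return np.degrees(np.arctan2(R[1,1],R[0,1])),R
def goal(p,ydeg=None):
    "tool-frame shift to world TCP p and az so that tool y lies along world angle ydeg (mod 180)"
    s=ctrl.sense();y,R=yaws(s);d=R.T@(np.array(p)-s["position"])*1000
    az=None if ydeg is None else round((-(ydeg-y)+90)%180-90,1)
    tilt=Rn.from_matrix(R).as_matrix()[:,2]
    print("pos",np.round(s["position"],4),"yaw",round(y,1),"shift",d.round(1),"az",az,"z",tilt.round(3),"w",round(s["grip_width"],4),"t",s["clock"])
E
python3 - <<'E'
from h import *
im=cv2.imread("pics/top0.png");hsv=cv2.cvtColor(im,cv2.COLOR_BGR2HSV)
c=im[170:222,170:235];cv2.imwrite("pics/c.png",np.hstack([cv2.resize(c,(520,416),interpolation=cv2.INTER_CUBIC),]))
m=cv2.inRange(hsv,(24,110,90),(36,255,255))
m[:150]=0;m[240:]=0;m[:,:170]=0;m[:,240:]=0
m=cv2.morphologyEx(m,cv2.MORPH_CLOSE,np.ones((5,5)))
k=max(cv2.findContours(m,0,2)[0],key=cv2.contourArea);r=cv2.minAreaRect(k);print(r)
b=cv2.boxPoints(r);w=np.array([at("top",p,.028) for p in b]);print(w.round(4),w.mean(0))
goal([.62,.155,.225])
E
```

```text
((196.0736846923828, 184.09573364257812), (53.59716033935547, 36.04269027709961), 46.0809211730957)
[[0.6711 0.2579 0.028 ]
 [0.7351 0.1948 0.028 ]
 [0.639  0.099  0.028 ]
 [0.576  0.1618 0.028 ]] [0.65530056 0.1783915  0.028     ]
pos [0.2796 0.559  0.2261] yaw 63.4 shift [-485.2 -209.     1.1] az None z [-0. -0. -1.] w 0.0852 t 0.6
```

View pics/c.png

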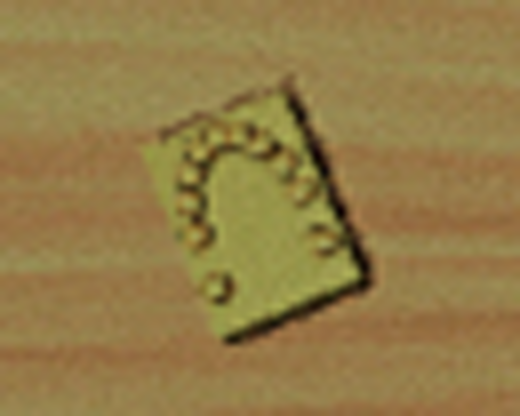

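```bash
cat >> h.py <<'E'
def plan(p,ydeg,n,q=None):
    "n rows to world p, jaw yaw ydeg"
    s=ctrl.sense();y,R=yaws(s);az=(-(ydeg-y)+90)%180-90;P=np.array(s["position"]);st=(np.array(p)-P)/n
    for i in range(n):
        print(dict(zip(("dx","dy","dz"),(R.T@st*1000).round(1))),"az",round(az/n,1));R=R@Rn.from_euler("z",az/n,degrees=True).as_matrix()
E
python3 - <<'E'
from h import *
c=[(145,140),(285,90),(365,275),(225,340)]
w=np.array([at("top",[170+a/8,170+b/8],.028) for a,b in c]);C=w.mean(0);print(w.round(4),C)
v=(w[0]+w[1]-w[2]-w[3])/2;print(np.linalg.norm(v),np.degrees(np.arctan2(v[1],v[0])),np.linalg.norm(w[0]-w[1]))
print(np.array(ctrl.camera_model("wrist")["tool_from_camera"]).round(3))
plan([C[0],C[1],.2],113,10)
E
```

```text
[[0.6462 0.1977 0.028 ]
 [0.6624 0.1545 0.028 ]
 [0.6051 0.128  0.028 ]
 [0.5843 0.1709 0.028 ]] [0.62448887 0.16274953 0.028     ]
0.06529243657130407 24.087500934067265 0.04617874861860985
[[-0.001 -0.945 -0.328  0.084]
 [ 1.    -0.001 -0.001  0.   ]
 [ 0.001 -0.328  0.945 -0.149]
 [ 0.     0.     0.     1.   ]]
{'dx': np.float64(-48.6), 'dy': np.float64(-20.0), 'dz': np.float64(2.6)} az -5.0
{'dx': np.float64(-46.7), 'dy': np.float64(-24.1), 'dz': np.float64(2.6)} az -5.0
{'dx': np.float64(-44.4), 'dy': np.float64(-28.1), 'dz': np.float64(2.6)} az -5.0
{'dx': np.float64(-41.8), 'dy': np.float64(-31.8), 'dz': np.float64(2.6)} az -5.0
{'dx': np.float64(-38.9), 'dy': np.float64(-35.3), 'dz': np.float64(2.6)} az -5.0
{'dx': np.float64(-35.7), 'dy': np.float64(-38.5), 'dz': np.float64(2.6)} az -5.0
{'dx': np.float64(-32.2), 'dy': np.float64(-41.5), 'dz': np.float64(2.6)} az -5.0
{'dx': np.float64(-28.5), 'dy': np.float64(-44.1), 'dz': np.float64(2.6)} az -5.0
{'dx': np.float64(-24.6), 'dy': np.float64(-46.4), 'dz': np.float64(2.6)} az -5.0
{'dx': np.float64(-20.5), 'dy': np.float64(-48.4), 'dz': np.float64(2.6)} az -5.0
```

Call:
arm_command --plan '[{"dx":-48.5,"dy":-20,"dz":2.6,"az":-5},{"dx":-46.5,"dy":-24,"dz":2.6,"az":-5},{"dx":-44.5,"dy":-28,"dz":2.6,"az":-5},{"dx":-42,"dy":-32,"dz":2.6,"az":-5},{"dx":-39,"dy":-35,"dz":2.6,"az":-5}]'

```text
schema error: expected keys ax, ay, az, dx, dy, dz, fingers
```

Call:
arm_command --plan '[{"dx":-35.5,"dy":-38.5,"dz":2.6,"az":-5},{"dx":-32,"dy":-41.5,"dz":2.6,"az":-5},{"dx":-28.5,"dy":-44,"dz":2.6,"az":-5},{"dx":-24.5,"dy":-46.5,"dz":2.6,"az":-5},{"dx":-20.5,"dy":-48.5,"dz":2.6,"az":-5}]'

```text
schema error: expected keys ax, ay, az, dx, dy, dz, fingers
```

Run:
```python
from h import *
s,im=snap("wrist","w1.png");print(s["joint_pos"].round(2))
spot("wrist","cast",0,s)
goal([.6245,.1627,.2],114)
```

```text
[-1.17  0.38  0.02  1.37 -0.01  1.39 -0.05]
pos [0.2795 0.559  0.2261] yaw 63.4 shift [-485.8 -200.1   26.1] az -50.6 z [-0. -0. -1.] w 0.0852 t 0.7
```

View pics/w1.png

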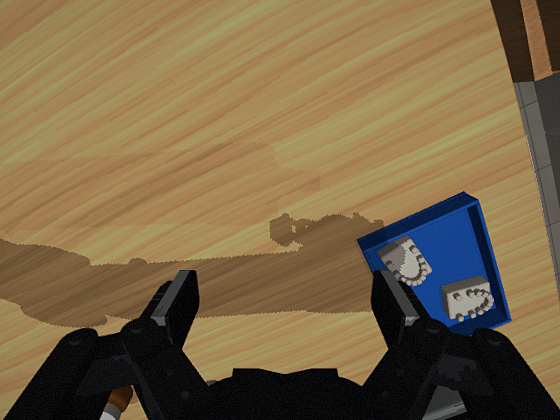

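All seven keys are required, so neither move ran. The wrist picture shows only the fingers at the start pose, with the blue tray at (440,265). I'm repeating the moves with every key.

Call:
arm_command --plan '[{"ax":0,"ay":0,"az":-5,"dx":-48.5,"dy":-20,"dz":2.6,"fingers":1},{"ax":0,"ay":0,"az":-5,"dx":-46.5,"dy":-24,"dz":2.6,"fingers":1},{"ax":0,"ay":0,"az":-5,"dx":-44.5,"dy":-28,"dz":2.6,"fingers":1},{"ax":0,"ay":0,"az":-5,"dx":-42,"dy":-32,"dz":2.6,"fingers":1},{"ax":0,"ay":0,"az":-5,"dx":-39,"dy":-35,"dz":2.6,"fingers":1}]'

```text
clock: 1.32
position: [0.4535, 0.3601, 0.2132]
tcp_rot: [0.012, 1.0, 0.0, 0.0]
wrist_force: [0.0, 0.9, 0.6]
grip_width: 0.0856
```

Call:
arm_command --plan '[{"ax":0,"ay":0,"az":-5,"dx":-35.5,"dy":-38.5,"dz":2.6,"fingers":1},{"ax":0,"ay":0,"az":-5,"dx":-32,"dy":-41.5,"dz":2.6,"fingers":1},{"ax":0,"ay":0,"az":-5,"dx":-28.5,"dy":-44,"dz":2.6,"fingers":1},{"ax":0,"ay":0,"az":-5,"dx":-24.5,"dy":-46.5,"dz":2.6,"fingers":1},{"ax":0,"ay":0,"az":-5,"dx":-20.5,"dy":-48.5,"dz":2.6,"fingers":1}]'

```text
clock: 1.95
position: [0.6264, 0.1628, 0.2002]
tcp_rot: [-0.205, 0.979, 0.0, 0.0]
wrist_force: [0.2, 0.1, -0.3]
grip_width: 0.0856
```

Run:
```python
from h import *
s,im=snap("wrist","w2.png");print(s["joint_pos"].round(2))
spot("wrist","cast",0,s)
c,q=np.array([.6245,.1627,0]),np.radians(24)
goal([.6245,.1627,.2],114)
u,v=np.array([np.cos(q),np.sin(q),0]),np.array([-np.sin(q),np.cos(q),0])
for z,col in((0,(0,0,255)),(.028,(255,255,0))):
    P=proj("wrist",[c+a*.032*u+b*.024*v+[0,0,z] for a,b in((1,1),(1,-1),(-1,-1),(-1,1))],s);print(P.round(0).tolist())
```

```text
[-0.4   0.44  0.14  1.35 -0.06  1.35  1.72]
wrist cast 0.76 [283.1 177.4] [0.6258 0.1596 0.    ]
pos [0.6287 0.1557 0.1993] yaw 113.0 shift [ 1.1  8.1 -0.7] az -1.0 z [ 0.001 -0.005 -1.   ] w 0.0851 t 2.05
[[306.0, 204.0], [266.0, 204.0], [265.0, 150.0], [307.0, 150.0]]
[[308.0, 211.0], [265.0, 212.0], [263.0, 154.0], [309.0, 153.0]]
```

View pics/w2.png

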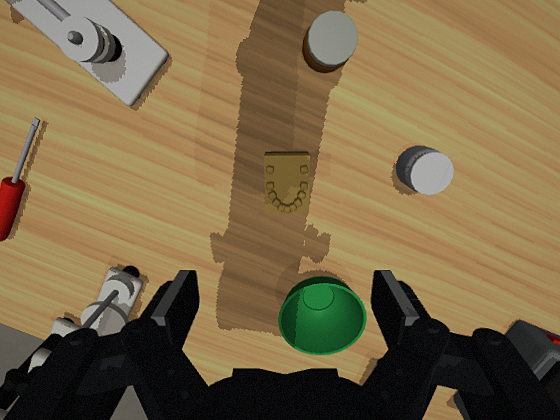

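Call:
arm_command --plan '[{"ax":0,"ay":0,"az":-1,"dx":0,"dy":0,"dz":30,"fingers":1},{"ax":0,"ay":0,"az":0,"dx":0,"dy":0,"dz":35,"fingers":1},{"ax":0,"ay":0,"az":0,"dx":0,"dy":0,"dz":30,"fingers":1},{"ax":0,"ay":0,"az":0,"dx":0,"dy":0,"dz":10,"fingers":1},{"ax":0,"ay":0,"az":0,"dx":0,"dy":0,"dz":0,"fingers":1}]'

```text
clock: 2.68
position: [0.6253, 0.1641, 0.095]
tcp_rot: [-0.212, 0.977, -0.0, -0.0]
wrist_force: [-0.0, -0.1, 0.5]
grip_width: 0.0855
```

Run:
```python
from h import *
s,im=snap("wrist","w3.png")
spot("wrist","cast",0,s)
goal([.6245,.1627,.032],114)
c,q=np.array([.6245,.1627,0]),np.radians(24)
u,v=np.array([np.cos(q),np.sin(q),0]),np.array([-np.sin(q),np.cos(q),0])
bgr=im[...,::-1].copy()
P=proj("wrist",[c+a*.032*u+b*.024*v+[0,0,.028] for a,b in((1,1),(1,-1),(-1,-1),(-1,1))],s);print(P.round(0).tolist())
cv2.polylines(bgr,[P.round().astype(int)],True,(255,0,255));cv2.imwrite("pics/w3b.png",bgr)
```

```text
wrist cast 0.65 [281.4 206.6] [0.6251 0.1601 0.    ]
wrist cast 0.29 [459.8 192.9] [0.5523 0.2914 0.    ]
pos [0.6263 0.1644 0.0967] yaw 114.4 shift [ 2.5 -0.7 64.6] az 0.4 z [ 0.002  0.001 -1.   ] w 0.0853 t 2.775
[[315.0, 257.0], [254.0, 257.0], [251.0, 177.0], [318.0, 178.0]]
```

View pics/w3b.png

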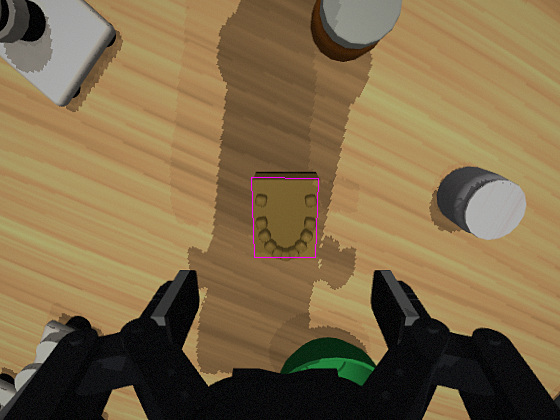

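Call:
arm_command --plan '[{"ax":0,"ay":0,"az":0,"dx":1.5,"dy":-0.5,"dz":30,"fingers":1},{"ax":0,"ay":0,"az":0,"dx":0,"dy":0,"dz":25,"fingers":1},{"ax":0,"ay":0,"az":0,"dx":0,"dy":0,"dz":8,"fingers":1},{"ax":0,"ay":0,"az":0,"dx":0,"dy":0,"dz":0,"fingers":0},{"ax":0,"ay":0,"az":0,"dx":0,"dy":0,"dz":0,"fingers":0}]'

```text
clock: 3.4
position: [0.6254, 0.1632, 0.0338]
tcp_rot: [-0.212, 0.977, 0.0, 0.001]
wrist_force: [-0.2, 0.5, 0.4]
grip_width: 0.0515
```

Call:
arm_command --plan '[{"ax":0,"ay":0,"az":0,"dx":0,"dy":0,"dz":0,"fingers":0},{"ax":0,"ay":0,"az":0,"dx":0,"dy":0,"dz":0,"fingers":0},{"ax":0,"ay":0,"az":0,"dx":0,"dy":0,"dz":0,"fingers":0},{"ax":0,"ay":0,"az":0,"dx":0,"dy":0,"dz":0,"fingers":0}]'

```text
clock: 3.9
position: [0.6242, 0.163, 0.0321]
tcp_rot: [-0.212, 0.977, 0.0, -0.0]
wrist_force: [0.6, -0.6, 0.1]
grip_width: -0.0004
```

Run:
```python
from h import *
s,im=snap("wrist","w4.png");goal([.6245,.1627,.1],114)
spot("wrist","cast",0,s)
_,t=snap("top","t4.png")
a=im[...,::-1];b=cv2.resize(t[...,::-1][160:300,150:360],(630,420),interpolation=cv2.INTER_CUBIC)
cv2.imwrite("pics/x4.png",cv2.resize(np.hstack([a,b]),(800,282)))
```

```text
pos [0.6243 0.163  0.0321] yaw 114.4 shift [ -0.1  -0.4 -67.9] az 0.4 z [-0. -0. -1.] w -0.0002 t 3.95
wrist cast 0.64 [284.7 243.6] [0.6266 0.1633 0.    ]
```

View pics/x4.png

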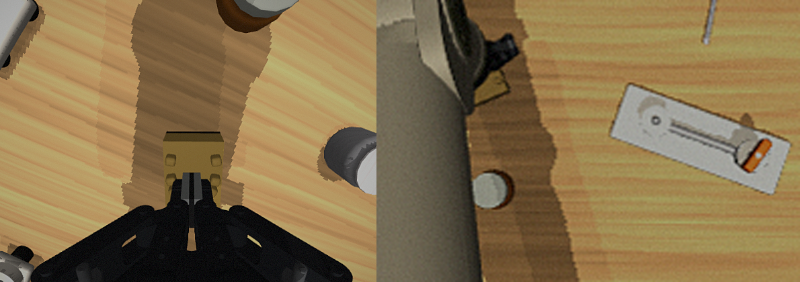

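Run:
```python
from h import *
s=ctrl.sense();R=Rn.from_quat(s["tcp_rot"]).as_matrix()
for x in(-.011,0,.011):
  for z in(0.,.01,.025,.03):print(x,z,proj("wrist",[np.array(s["position"])+R@[x,0,z]],s).round(0))
c,q=np.array([.6245,.1627,0]),np.radians(24)
u,v=np.array([np.cos(q),np.sin(q),0]),np.array([-np.sin(q),np.cos(q),0])
for z in(0,.028):print(proj("wrist",[c+a*.032*u+b*.024*v+[0,0,z] for a,b in((1,1),(1,-1),(-1,-1),(-1,1))],s).round(0).tolist())
im=cv2.imread("pics/w4.png")
cv2.imwrite("pics/x5.png",cv2.resize(im[180:340,200:370],(680,640)[:2],interpolation=cv2.INTER_CUBIC)[:600])
```

```text
-0.011 0.0 [[286. 283.]]
-0.011 0.01 [[286. 273.]]
-0.011 0.025 [[286. 261.]]
-0.011 0.03 [[286. 257.]]
0 0.0 [[286. 265.]]
0 0.01 [[286. 257.]]
0 0.025 [[286. 245.]]
0 0.03 [[286. 242.]]
0.011 0.0 [[286. 247.]]
0.011 0.01 [[286. 239.]]
0.011 0.025 [[286. 229.]]
0.011 0.03 [[286. 226.]]
[[320.0, 284.0], [250.0, 283.0], [246.0, 193.0], [325.0, 193.0]]
[[325.0, 309.0], [245.0, 309.0], [240.0, 207.0], [331.0, 208.0]]
```

View pics/x5.png

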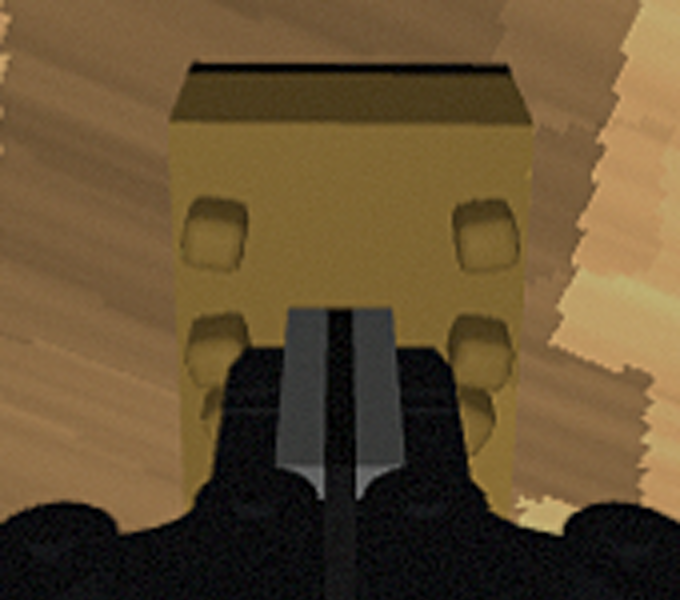

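Run:
```python
from h import *
print(np.array(ctrl.camera_model("wrist")["K"]).round(1).tolist())
s=ctrl.sense();R=Rn.from_quat(s["tcp_rot"]).as_matrix();print(s["wrist_force"],s["ft_torque"],s["grip_width"])
for x in(-.011,.011):
  for z in(-.024,-.012,0.,.012,.025):print(x,z,proj("wrist",[np.array(s["position"])+R@[x,y,z] for y in(-.0425,.0425)],s).round(0).tolist())
```

```text
[[308.0, 0.0, 284.6], [0.0, 308.0, 209.1], [0.0, 0.0, 1.0]]
[ 0.43405491 -0.4215535  -0.74370638] [-0.04916794  0.03649905 -0.00974855] 0.00023045444409604767
-0.011 -0.024 [[199.0, 309.0], [373.0, 309.0]]
-0.011 -0.012 [[205.0, 295.0], [367.0, 295.0]]
-0.011 0.0 [[210.0, 282.0], [362.0, 282.0]]
-0.011 0.012 [[215.0, 271.0], [357.0, 271.0]]
-0.011 0.025 [[219.0, 261.0], [353.0, 261.0]]
0.011 -0.024 [[195.0, 270.0], [378.0, 270.0]]
0.011 -0.012 [[201.0, 258.0], [371.0, 257.0]]
0.011 0.0 [[207.0, 247.0], [365.0, 247.0]]
0.011 0.012 [[212.0, 238.0], [360.0, 238.0]]
0.011 0.025 [[217.0, 229.0], [355.0, 229.0]]
```

The fingertips show about 36 mm short of the stated reach: shut, they sit about 11 mm behind the TCP. They closed above the teeth and the cast hasn't moved. I'll reopen and go about 40 mm lower in steps, watching the force.

Call:
arm_command --plan '[{"ax":0,"ay":0,"az":0,"dx":0,"dy":0,"dz":0,"fingers":1},{"ax":0,"ay":0,"az":0,"dx":0,"dy":0,"dz":0,"fingers":1},{"ax":0,"ay":0,"az":0,"dx":0,"dy":0,"dz":0,"fingers":1},{"ax":0,"ay":0,"az":0,"dx":0,"dy":0,"dz":0,"fingers":1},{"ax":0,"ay":0,"az":0,"dx":0,"dy":0,"dz":0,"fingers":1}]'

```text
clock: 4.68
position: [0.6243, 0.163, 0.0321]
tcp_rot: [-0.212, 0.977, 0.0, -0.0]
wrist_force: [-0.4, 0.1, -0.4]
grip_width: 0.0853
```

Call:
arm_command --plan '[{"ax":0,"ay":0,"az":0,"dx":0,"dy":0,"dz":10,"fingers":1},{"ax":0,"ay":0,"az":0,"dx":0,"dy":0,"dz":8,"fingers":1},{"ax":0,"ay":0,"az":0,"dx":0,"dy":0,"dz":7,"fingers":1},{"ax":0,"ay":0,"az":0,"dx":0,"dy":0,"dz":0,"fingers":1}]'

```text
clock: 5.18
position: [0.6236, 0.1628, 0.006]
tcp_rot: [-0.212, 0.977, -0.0, -0.001]
wrist_force: [0.0, 1.5, 0.2]
grip_width: 0.0854
```

Run:
```python
from h import *
s,im=snap("wrist","w6.png");goal([.6245,.1627,-.009],114)
print(s["wrist_force"].round(1))
_,t=snap("scene","t6.png")
b=cv2.resize(t[...,::-1][170:270,300:433],(558,420),interpolation=cv2.INTER_CUBIC)
a=im[...,::-1]
cv2.imwrite("pics/x6.png",cv2.resize(np.hstack([a,b]),(800,300)))
```

```text
pos [0.624  0.1629 0.0066] yaw 114.4 shift [-0.4 -0.4 15.6] az 0.4 z [-0.001 -0.    -1.   ] w 0.085 t 5.225
[0.  1.5 0.2]
```

View pics/x6.png

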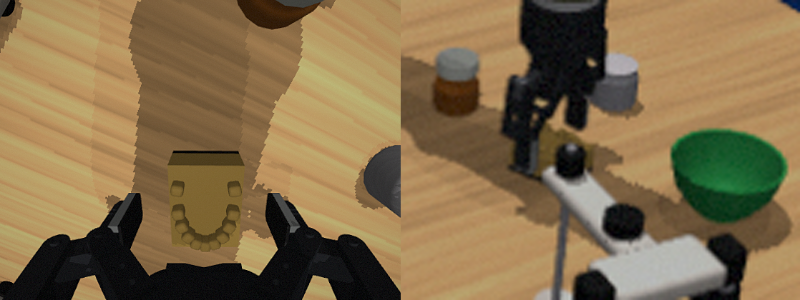

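Call:
arm_command --plan '[{"ax":0,"ay":0,"az":0,"dx":0,"dy":0,"dz":7,"fingers":1},{"ax":0,"ay":0,"az":0,"dx":0,"dy":0,"dz":5,"fingers":1},{"ax":0,"ay":0,"az":0,"dx":0,"dy":0,"dz":3,"fingers":1},{"ax":0,"ay":0,"az":0,"dx":0,"dy":0,"dz":0,"fingers":1},{"ax":0,"ay":0,"az":0,"dx":0,"dy":0,"dz":0,"fingers":0}]'

```text
clock: 5.9
position: [0.6244, 0.163, -0.0078]
tcp_rot: [-0.212, 0.977, 0.0, 0.0]
wrist_force: [-0.8, -0.3, 0.2]
grip_width: 0.0698
```

Call:
arm_command --plan '[{"ax":0,"ay":0,"az":0,"dx":0,"dy":0,"dz":0,"fingers":0},{"ax":0,"ay":0,"az":0,"dx":0,"dy":0,"dz":0,"fingers":0},{"ax":0,"ay":0,"az":0,"dx":0,"dy":0,"dz":0,"fingers":0}]'

```text
clock: 6.28
position: [0.6247, 0.1631, -0.0074]
tcp_rot: [-0.212, 0.977, 0.0, 0.0]
wrist_force: [0.1, -0.0, 4.2]
grip_width: 0.0472
```

Call:
arm_command --plan '[{"ax":0,"ay":0,"az":0,"dx":0,"dy":0,"dz":-15,"fingers":0},{"ax":0,"ay":0,"az":0,"dx":0,"dy":0,"dz":-45,"fingers":0},{"ax":0,"ay":0,"az":0,"dx":0,"dy":0,"dz":-45,"fingers":0},{"ax":0,"ay":0,"az":0,"dx":0,"dy":0,"dz":-38,"fingers":0},{"ax":0,"ay":0,"az":0,"dx":0,"dy":0,"dz":-15,"fingers":0}]'

```text
clock: 6.9
position: [0.6254, 0.1632, 0.1534]
tcp_rot: [-0.211, 0.977, 0.0, 0.002]
wrist_force: [0.0, 0.6, -1.7]
grip_width: 0.0472
```

Call:
arm_command --plan '[{"ax":0,"ay":0,"az":0,"dx":12,"dy":-30,"dz":0,"fingers":0},{"ax":0,"ay":0,"az":0,"dx":20,"dy":-50,"dz":0,"fingers":0},{"ax":0,"ay":0,"az":0,"dx":20,"dy":-50,"dz":0,"fingers":0},{"ax":0,"ay":0,"az":0,"dx":14,"dy":-34,"dz":0,"fingers":0},{"ax":0,"ay":0,"az":0,"dx":7,"dy":-14,"dz":0,"fingers":0}]'

```text
clock: 7.52
position: [0.6305, -0.0327, 0.149]
tcp_rot: [-0.21, 0.978, -0.0, -0.001]
wrist_force: [-0.2, 0.5, -1.7]
grip_width: 0.0471
```

Call:
arm_command --plan '[{"ax":0,"ay":0,"az":0,"dx":0,"dy":0,"dz":0,"fingers":0},{"ax":0,"ay":0,"az":0,"dx":0,"dy":0,"dz":0,"fingers":0}]'

```text
clock: 7.78
position: [0.6313, -0.0265, 0.1497]
tcp_rot: [-0.213, 0.977, 0.001, -0.0]
wrist_force: [-0.5, 1.3, -0.6]
grip_width: 0.0474
```

Run:
```python
from h import *
s,im=snap("wrist","w7.png");goal([.5672,-.0585,.11],114.4)
for n,z in(("head_top",.07),("wing",.087),("screw_grip",.109),("stand",0)):spot("wrist",n,z,s)
y,R=yaws(s);P=np.array(s["position"])
C=[P+R@[a*.032,b*.024,-.0076-.028] for a,b in((1,1),(1,-1),(-1,-1),(-1,1))];C=proj("wrist",C,s).round().astype(int)
bgr=im[...,::-1].copy();cv2.polylines(bgr,[C],True,(255,0,255));
h=proj("wrist",[[.5672,-.0585,.07]],s)[0].round().astype(int);cv2.drawMarker(bgr,tuple(int(v) for v in h),(255,0,255),0,8)
cv2.imwrite("pics/x7.png",bgr)
```

```text
pos [ 0.6314 -0.0264  0.1498] yaw 114.6 shift [71.8 -2.5 39.8] az 0.2 z [-0.001  0.001 -1.   ] w 0.047 t 7.825
wrist wing 0.22 [152.5 252.8] [ 0.6968 -0.1098  0.087 ]
wrist stand 0.57 [239.1  76. ] [ 0.5507 -0.1091  0.    ]
```

View pics/x7.png

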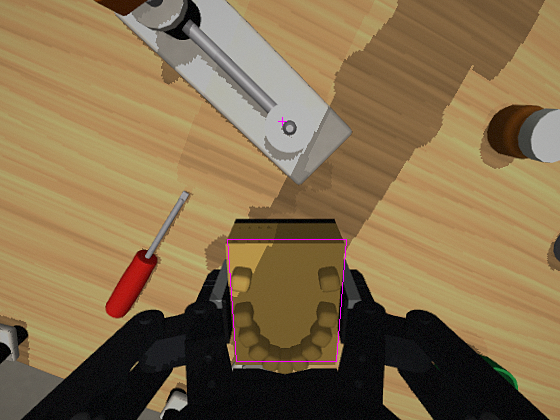

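Run:
```python
from h import *
s=ctrl.sense()
im=cv2.imread("pics/w7.png");g=cv2.cvtColor(im,cv2.COLOR_BGR2GRAY)
p=at("wrist",[290,128],.08,s);print(p)
p2=at("wrist",[290,128],.075,s);print(p2)
h=p.copy()
out=im.copy()
for r,z in((.018,.07),(.005,.07),(.002,.08)):
    a=np.linspace(0,6.28,40);C=proj("wrist",np.c_[h[0]+r*np.cos(a),h[1]+r*np.sin(a),a*0+z],s)
    cv2.polylines(out,[(C*8).round().astype(int)],True,(255,0,255),1,shift=3)
big=cv2.resize(np.hstack([im[80:190,220:350],out[80:190,220:350]]),None,fx=3,fy=3,interpolation=cv2.INTER_CUBIC);cv2.imwrite("pics/x8.png",big)
```

```text
[ 0.5688308  -0.05321917  0.08      ]
[ 0.56913904 -0.05298954  0.075     ]
```

View pics/x8.png

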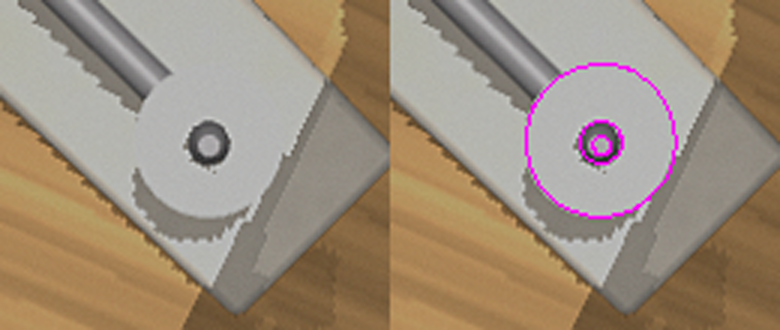

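Call:
arm_command --plan '[{"ax":0,"ay":0,"az":0,"dx":20,"dy":1,"dz":0,"fingers":0},{"ax":0,"ay":0,"az":0,"dx":30,"dy":1,"dz":0,"fingers":0},{"ax":0,"ay":0,"az":0,"dx":18,"dy":0,"dz":10,"fingers":0},{"ax":0,"ay":0,"az":0,"dx":0,"dy":0,"dz":25,"fingers":0},{"ax":0,"ay":0,"az":0,"dx":0,"dy":0,"dz":25,"fingers":0}]'

```text
clock: 8.65
position: [0.5689, -0.0552, 0.09]
tcp_rot: [-0.212, 0.977, -0.0, 0.001]
wrist_force: [-0.2, 1.1, -1.1]
grip_width: 0.0473
```

Call:
arm_command --plan '[{"ax":0,"ay":0,"az":0,"dx":0,"dy":0,"dz":5,"fingers":0},{"ax":0,"ay":0,"az":0,"dx":0,"dy":0,"dz":0,"fingers":0},{"ax":0,"ay":0,"az":0,"dx":0,"dy":0,"dz":0,"fingers":0}]'

```text
clock: 9.02
position: [0.5696, -0.0555, 0.0863]
tcp_rot: [-0.212, 0.977, -0.0, 0.001]
wrist_force: [-0.7, -0.2, -1.4]
grip_width: 0.0473
```

Run:
```python
from h import *
s,im=snap("wrist","w9.png");goal([.5688,-.0532,.0624],114.6);print(s["wrist_force"].round(1))
m=cv2.inRange(cv2.cvtColor(im,cv2.COLOR_RGB2HSV),(3,170,80),(14,255,255));print("orange",m.sum()//255,np.argwhere(m).mean(0))
for n,z in(("screw_grip",.109),("wing",.087),("stand",0)):spot("wrist",n,z,s)
```

```text
pos [ 0.5695 -0.0556  0.0862] yaw 114.4 shift [-0.3  2.5 23.8] az -0.2 z [ 0.002 -0.    -1.   ] w 0.0472 t 9.075
[-0.7 -0.2 -1.4]
orange 3365 [110.34591382  80.2127786 ]
wrist screw_grip 0.72 [ 75.4 109.5] [ 0.5292 -0.1671  0.109 ]
wrist wing 0.65 [107.  109.8] [ 0.5296 -0.166   0.087 ]
wrist stand 0.92 [234.8 164. ] [ 0.5501 -0.1075  0.    ]
```

Call:
arm_command --plan '[{"ax":0,"ay":0,"az":0,"dx":0,"dy":2.5,"dz":5,"fingers":0},{"ax":0,"ay":0,"az":0,"dx":0,"dy":0,"dz":6,"fingers":0},{"ax":0,"ay":0,"az":0,"dx":0,"dy":0,"dz":6,"fingers":0},{"ax":0,"ay":0,"az":0,"dx":0,"dy":0,"dz":4,"fingers":0},{"ax":0,"ay":0,"az":0,"dx":0,"dy":0,"dz":0,"fingers":0}]'

```text
clock: 9.85
position: [0.5673, -0.0533, 0.0635]
tcp_rot: [-0.212, 0.977, 0.0, -0.0]
wrist_force: [0.2, 0.5, -0.9]
grip_width: 0.0471
```

Run:
```python
from h import *
s,im=snap("wrist","w10.png");goal([.5688,-.0532,.0624],114.6);print(s["wrist_force"].round(1))
```

```text
pos [ 0.5676 -0.0534  0.0639] yaw 114.4 shift [-1.2 -0.4  1.5] az -0.2 z [-0. -0. -1.] w 0.0473 t 9.9
[ 0.2  0.5 -0.9]
```

Call:
arm_command --plan '[{"ax":0,"ay":0,"az":0,"dx":-1,"dy":0,"dz":1,"fingers":0},{"ax":0,"ay":0,"az":0,"dx":0,"dy":0,"dz":0.5,"fingers":0},{"ax":0,"ay":0,"az":0,"dx":0,"dy":0,"dz":0,"fingers":0}]'

```text
clock: 10.28
position: [0.5686, -0.0529, 0.0626]
tcp_rot: [-0.212, 0.977, -0.0, 0.0]
wrist_force: [0.3, 0.8, -2.0]
grip_width: 0.047
```

Call:
arm_command --plan '[{"ax":0,"ay":0,"az":0,"dx":0,"dy":0,"dz":1,"fingers":0},{"ax":0,"ay":0,"az":0,"dx":0,"dy":0,"dz":1,"fingers":0},{"ax":0,"ay":0,"az":0,"dx":0,"dy":0,"dz":0,"fingers":0}]'

```text
clock: 10.65
position: [0.5687, -0.0529, 0.0624]
tcp_rot: [-0.212, 0.977, 0.0, 0.0]
wrist_force: [-7.7, 1.2, 14.4]
grip_width: 0.0472
```

Call:
arm_command --plan '[{"ax":0,"ay":0,"az":0,"dx":0,"dy":0,"dz":-1,"fingers":0},{"ax":0,"ay":0,"az":0,"dx":0,"dy":0,"dz":0,"fingers":1},{"ax":0,"ay":0,"az":0,"dx":0,"dy":0,"dz":0,"fingers":1},{"ax":0,"ay":0,"az":0,"dx":0,"dy":0,"dz":0,"fingers":1},{"ax":0,"ay":0,"az":0,"dx":0,"dy":0,"dz":0,"fingers":1}]'

```text
clock: 11.28
position: [0.5685, -0.0529, 0.0614]
tcp_rot: [-0.212, 0.977, -0.0, -0.0]
wrist_force: [1.1, 0.3, -0.0]
grip_width: 0.0853
```

Call:
arm_command --plan '[{"ax":0,"ay":0,"az":0,"dx":0,"dy":0,"dz":-15,"fingers":1},{"ax":0,"ay":0,"az":0,"dx":0,"dy":0,"dz":-30,"fingers":1},{"ax":0,"ay":0,"az":0,"dx":0,"dy":0,"dz":-45,"fingers":1},{"ax":0,"ay":0,"az":0,"dx":0,"dy":0,"dz":-30,"fingers":1},{"ax":0,"ay":0,"az":0,"dx":0,"dy":0,"dz":-10,"fingers":1}]'

```text
clock: 11.9
position: [0.5698, -0.0531, 0.1949]
tcp_rot: [-0.211, 0.977, -0.0, 0.002]
wrist_force: [0.5, 0.4, 0.2]
grip_width: 0.0853
```

Call:
arm_command --plan '[{"ax":0,"ay":0,"az":0,"dx":0,"dy":0,"dz":0,"fingers":1},{"ax":0,"ay":0,"az":0,"dx":0,"dy":0,"dz":0,"fingers":1}]'

```text
clock: 12.15
position: [0.5678, -0.0528, 0.1902]
tcp_rot: [-0.212, 0.977, 0.0, -0.001]
wrist_force: [0.2, 0.0, -0.8]
grip_width: 0.0853
```

```bash
cat >> h.py <<'E'
def omask(im):
    m=cv2.inRange(cv2.cvtColor(im,cv2.COLOR_RGB2HSV),(3,150,60),(16,255,255))
    n,l,st,c=cv2.connectedComponentsWithStats(m);i=1+np.argmax(st[1:,4]);return l==i,st[i]
def cost(x,im,m,s,cam):
    # paddle silhouette IoU loss; x=(px,py,paddle angle deg)
    a=np.radians(x[2]);u=np.array([np.cos(a),np.sin(a),0]);v=np.array([-u[1],u[0],0])
    C=[np.array([x[0],x[1],z])+i*.021*u+j*.006*v for z in(.087,.121) for i in(1,-1) for j in(1,-1)]
    P=proj(cam,np.array(C),s);k=cv2.convexHull((P*16).round().astype(np.int32));r=np.zeros(m.shape,np.uint8)
    cv2.fillConvexPoly(r,k,1,shift=4);r=r>0
    return 1-(r&m).sum()/(r|m).sum()
def fitwing(im,s,cam,c0):
    from scipy.optimize import minimize
    m,st=omask(im);best=None
    for a in range(0,180,15):
        r=minimize(cost,[c0[0],c0[1],a],args=(im,m,s,cam),method="Nelder-Mead",options=dict(initial_simplex=[[c0[0],c0[1],a],[c0[0]+.004,c0[1],a],[c0[0],c0[1]+.004,a],[c0[0],c0[1],a+8]]))
        if best is None or r.fun<best.fun:best=r
    print("wing",cam,best.x.round(4),"loss",round(best.fun,3),"blob",st);return best.x
E
python3 - <<'E'
from h import *
s,im=snap("wrist","w11.png");print(s["joint_pos"].round(2));goal([.529,-.166,.18],114.6)
fitwing(im,s,"wrist",[.529,-.1665])
for n,z in(("screw_grip",.109),("wing",.087),("head_top",.07),("cast",.07)):spot("wrist",n,z,s)
E
```

```text
[-0.13  0.29  0.21  1.59 -0.06  1.28  2.08]
pos [ 0.5678 -0.0528  0.1901] yaw 114.4 shift [ 82.1 -87.1  10.2] az -0.2 z [-0.003 -0.    -1.   ] w 0.0856 t 12.2
wing wrist [  0.5298  -0.1664 138.2482] loss 0.385 blob [ 133   87   65   43 1039]
wrist screw_grip 0.9 [162.5 105.8] [ 0.5287 -0.1678  0.109 ]
wrist wing 0.7 [176.  107.1] [ 0.5289 -0.1652  0.087 ]
wrist cast 0.89 [282.6 200.9] [ 0.5698 -0.0548  0.07  ]
wrist cast 0.56 [471.1 189.6] [0.4878 0.0994 0.07  ]
```

Run:
```python
from h import *
plan([.529,-.1665,.19],48,7)
im=cv2.imread("pics/w11.png")[...,::-1].copy();hs=cv2.cvtColor(im,cv2.COLOR_RGB2HSV)
m,st=omask(im);print(hs[80:140:8,130:205:7,:].tolist())
```

```text
{'dx': np.float64(11.8), 'dy': np.float64(-12.5), 'dz': np.float64(0.1)} az 9.5
{'dx': np.float64(9.6), 'dy': np.float64(-14.2), 'dz': np.float64(0.1)} az 9.5
{'dx': np.float64(7.1), 'dy': np.float64(-15.6), 'dz': np.float64(0.1)} az 9.5
{'dx': np.float64(4.4), 'dy': np.float64(-16.6), 'dz': np.float64(0.1)} az 9.5
{'dx': np.float64(1.6), 'dy': np.float64(-17.1), 'dz': np.float64(0.1)} az 9.5
{'dx': np.float64(-1.2), 'dy': np.float64(-17.1), 'dz': np.float64(0.1)} az 9.5
{'dx': np.float64(-4.0), 'dy': np.float64(-16.7), 'dz': np.float64(0.1)} az 9.5
[[[22, 110, 164], [20, 107, 164], [17, 128, 163], [19, 118, 164], [75, 3, 164], [60, 3, 162], [45, 3, 164], [15, 3, 165], [30, 3, 164], [60, 2, 163], [90, 2, 166]], [[20, 118, 164], [18, 120, 164], [20, 114, 165], [45, 3, 166], [45, 3, 164], [60, 3, 168], [98, 12, 168], [12, 230, 161], [10, 255, 68], [13, 29, 78], [30, 9, 170]], [[21, 111, 165], [17, 129, 162], [25, 17, 163], [0, 0, 164], [110, 4, 172], [13, 235, 163], [14, 214, 167], [15, 210, 165], [13, 250, 106], [12, 255, 71], [21, 24, 74]], [[18, 131, 164], [22, 108, 165], [21, 119, 170], [13, 255, 160], [104, 21, 159], [14, 214, 166], [15, 206, 167], [12, 231, 118], [13, 241, 55], [9, 125, 57], [12, 26, 127]], [[19, 123, 164], [14, 161, 133], [14, 221, 163], [14, 212, 167], [108, 16, 159], [12, 213, 152], [11, 236, 53], [12, 246, 54], [15, 27, 133], [19, 25, 141], [17, 28, 127]], [[19, 117, 166], [14, 225, 163], [14, 218, 166], [13, 223, 167], [12, 255, 46], [10, 213, 55], [18, 27, 140], [15, 30, 134], [19, 30, 138], [21, 29, 123], [20, 33, 46]], [[16, 128, 163], [16, 126, 164], [12, 250, 100], [17, 135, 123], [21, 113, 171], [20, 121, 165], [21, 77, 143], [17, 26, 135], [120, 1, 174], [20, 28, 109], [21, 29, 113]], [[19, 119, 165], [16, 125, 165], [16, 123, 168], [16, 127, 161], [18, 124, 165], [19, 120, 166], [19, 117, 168], [20, 120, 168], [21, 27, 130], [20, 27, 113], [15, 23, 112]]]
```

Call:
arm_command --plan '[{"ax":0,"ay":0,"az":9.5,"dx":12,"dy":-12.5,"dz":0,"fingers":1},{"ax":0,"ay":0,"az":9.5,"dx":9.5,"dy":-14,"dz":0,"fingers":1},{"ax":0,"ay":0,"az":9.5,"dx":7,"dy":-15.5,"dz":0,"fingers":1},{"ax":0,"ay":0,"az":9.5,"dx":4.5,"dy":-16.5,"dz":0,"fingers":1},{"ax":0,"ay":0,"az":9.5,"dx":1.5,"dy":-17,"dz":0,"fingers":1}]'

```text
clock: 13.02
position: [0.5403, -0.1341, 0.1913]
tcp_rot: [0.203, 0.979, -0.0, -0.0]
wrist_force: [-0.1, -0.4, 0.6]
grip_width: 0.085
```

Call:
arm_command --plan '[{"ax":0,"ay":0,"az":9.5,"dx":-1,"dy":-17,"dz":0,"fingers":1},{"ax":0,"ay":0,"az":9.5,"dx":-4,"dy":-16.5,"dz":0,"fingers":1},{"ax":0,"ay":0,"az":0,"dx":0,"dy":0,"dz":0,"fingers":1},{"ax":0,"ay":0,"az":0,"dx":0,"dy":0,"dz":0,"fingers":1}]'

```text
clock: 13.52
position: [0.5297, -0.1648, 0.1914]
tcp_rot: [0.357, 0.934, 0.0, -0.0]
wrist_force: [-0.4, 1.0, 0.6]
grip_width: 0.0856
```

```bash
sed -i 's/(3,150,60),(16,255,255))/(3,170,35),(16,255,255));m=cv2.morphologyEx(m,cv2.MORPH_CLOSE,np.ones((7,7)))/' h.py
python3 - <<'E'
from h import *
im=cv2.imread("pics/w11.png")[...,::-1].copy()
s,im=snap("wrist","w12.png");goal([.529,-.166,.18],48);print(s["joint_pos"].round(2))
x=fitwing(im,s,"wrist",[.529,-.1665])
for n,z in(("screw_grip",.109),("wing",.087)):spot("wrist",n,z,s)
_,t=snap("top","t12.png");ctrl.spot_point
m,st=omask(im)
out=im[...,::-1].copy();k=cv2.findContours(m.astype(np.uint8),0,2)[0];cv2.drawContours(out,k,-1,(255,255,0),1)
a=np.radians(x[2]);u=np.array([np.cos(a),np.sin(a),0]);v=np.array([-u[1],u[0],0])
for z in(.087,.121):
    C=np.array([np.array([x[0],x[1],z])+i*.021*u+j*.006*v for i,j in((1,1),(1,-1),(-1,-1),(-1,1))]);cv2.polylines(out,[proj("wrist",C,s).round().astype(int)],True,(255,0,255))
cv2.imwrite("pics/x12.png",out)
E
```

```text
pos [ 0.5297 -0.1645  0.1914] yaw 48.2 shift [-0.4 -1.6 11.4] az 0.2 z [-0.  0. -1.] w 0.0854 t 13.575
[-0.11  0.26  0.43  1.64 -0.11  1.27  1.18]
wing wrist [  0.5307  -0.1664 -38.3446] loss 0.157 blob [274 183  20  61 890]
wrist screw_grip 0.6 [278.2 213.1] [ 0.5262 -0.1685  0.109 ]
wrist wing 0.91 [281.9 203.2] [ 0.5272 -0.1656  0.087 ]
wrist wing 0.51 [280.1 213. ] [ 0.5328 -0.1728  0.087 ]
```

Call:
arm_command --plan '[{"ax":0,"ay":0,"az":-3,"dx":-2,"dy":-1,"dz":20,"fingers":1},{"ax":0,"ay":0,"az":0,"dx":0,"dy":0,"dz":35,"fingers":1},{"ax":0,"ay":0,"az":0,"dx":0,"dy":0,"dz":30,"fingers":1},{"ax":0,"ay":0,"az":0,"dx":0,"dy":0,"dz":18,"fingers":1},{"ax":0,"ay":0,"az":0,"dx":0,"dy":0,"dz":7,"fingers":1}]'

```text
clock: 14.35
position: [0.53, -0.1675, 0.0808]
tcp_rot: [0.334, 0.943, -0.0, -0.001]
wrist_force: [0.1, -0.8, 0.3]
grip_width: 0.0855
```

Call:
arm_command --plan '[{"ax":0,"ay":0,"az":0,"dx":0,"dy":0,"dz":0,"fingers":1},{"ax":0,"ay":0,"az":0,"dx":0,"dy":0,"dz":0,"fingers":1}]'

```text
clock: 14.6
position: [0.531, -0.168, 0.0827]
tcp_rot: [0.334, 0.942, 0.0, 0.001]
wrist_force: [-0.2, -1.1, 0.0]
grip_width: 0.0854
```

Run:
```python
from h import *
s,im=snap("wrist","w13.png");goal([.5305,-.1664,.08],51);print(s["wrist_force"].round(1))
x=fitwing(im,s,"wrist",[.5305,-.1664])
```

```text
pos [ 0.5309 -0.168   0.0827] yaw 50.9 shift [1.3 1.  2.7] az -0.1 z [ 0.002 -0.    -1.   ] w 0.0854 t 14.65
[-0.2 -1.1  0. ]
wing wrist [  0.5311  -0.1668 143.9899] loss 0.187 blob [ 271  231   31  110 2666]
```

Call:
arm_command --plan '[{"ax":0,"ay":0,"az":-1.5,"dx":1,"dy":1,"dz":2,"fingers":1},{"ax":0,"ay":0,"az":0,"dx":0,"dy":0,"dz":0,"fingers":0},{"ax":0,"ay":0,"az":0,"dx":0,"dy":0,"dz":0,"fingers":0},{"ax":0,"ay":0,"az":0,"dx":0,"dy":0,"dz":0,"fingers":0},{"ax":0,"ay":0,"az":0,"dx":0,"dy":0,"dz":0,"fingers":0}]'

```text
clock: 15.28
position: [0.5301, -0.1664, 0.0796]
tcp_rot: [0.322, 0.947, 0.0, 0.0]
wrist_force: [3.6, 4.4, 2.2]
grip_width: 0.0126
```

Call:
arm_command --plan '[{"ax":0,"ay":0,"az":0,"dx":0,"dy":0,"dz":0,"fingers":0},{"ax":0,"ay":0,"az":0,"dx":0,"dy":0,"dz":0,"fingers":0},{"ax":0,"ay":0,"az":0,"dx":0,"dy":0,"dz":0,"fingers":0}]'

```text
clock: 15.65
position: [0.5302, -0.1663, 0.0797]
tcp_rot: [0.322, 0.947, 0.0, 0.0]
wrist_force: [0.1, 0.5, 1.0]
grip_width: 0.0112
```

Run:
```python
from h import *
s=ctrl.sense();goal([.5308,-.1666,.08],51);print(s["wrist_force"].round(1),s["ft_torque"].round(2))
```

```text
pos [ 0.5302 -0.1663  0.0797] yaw 52.4 shift [-0.7  0.1 -0.3] az 1.4 z [ 0.  0. -1.] w 0.0112 t 15.65
[0.1 0.5 1. ] [ 0.19  0.   -0.02]
```

Call:
arm_command --plan '[{"ax":0,"ay":0,"az":6,"dx":0,"dy":0,"dz":0,"fingers":0},{"ax":0,"ay":0,"az":9,"dx":0,"dy":0,"dz":0,"fingers":0},{"ax":0,"ay":0,"az":9,"dx":0,"dy":0,"dz":0,"fingers":0},{"ax":0,"ay":0,"az":9,"dx":0,"dy":0,"dz":0,"fingers":0},{"ax":0,"ay":0,"az":9,"dx":0,"dy":0,"dz":0,"fingers":0}]'

```text
clock: 16.27
position: [0.5291, -0.167, 0.0797]
tcp_rot: [0.642, 0.767, -0.001, -0.001]
wrist_force: [-4.0, -0.7, 5.5]
grip_width: 0.0112
```

Call:
arm_command --plan '[{"ax":0,"ay":0,"az":9,"dx":0,"dy":0,"dz":0,"fingers":0},{"ax":0,"ay":0,"az":8,"dx":0,"dy":0,"dz":0,"fingers":0},{"ax":0,"ay":0,"az":4,"dx":0,"dy":0,"dz":0,"fingers":0},{"ax":0,"ay":0,"az":2,"dx":0,"dy":0,"dz":0,"fingers":0},{"ax":0,"ay":0,"az":0,"dx":0,"dy":0,"dz":0,"fingers":0}]'

```text
clock: 16.9
position: [0.5284, -0.1669, 0.0796]
tcp_rot: [0.781, 0.625, -0.001, -0.001]
wrist_force: [-8.4, 1.4, 8.8]
grip_width: 0.0113
```

Run:
```python
from h import *
s=ctrl.sense();goal([.5305,-.1664,.08],-19.2);print(s["wrist_force"].round(1),s["ft_torque"].round(2),s["joint_pos"].round(2))
s,im=snap("wrist","w14.png")
for n,z in(("wing",.087),("cast",.07),("stand",0)):spot("wrist",n,z,s)
```

```text
pos [ 0.5284 -0.1669  0.0796] yaw -12.7 shift [ 1.   2.  -0.4] az 6.5 z [-0.003  0.    -1.   ] w 0.0113 t 16.9
[-8.4  1.4  8.8] [ 0.12  1.6  -0.11] [-0.25  0.4   0.62  1.78 -0.26  1.05  0.25]
wrist wing 0.75 [286.  270.5] [ 0.53   -0.1661  0.087 ]
wrist cast 0.8 [318.4  23.6] [ 0.5704 -0.054   0.07  ]
wrist stand 0.67 [297.3 136.7] [ 0.5512 -0.1098  0.    ]
```

Call:
arm_command --plan '[{"ax":0,"ay":0,"az":3,"dx":0.5,"dy":1,"dz":0,"fingers":0},{"ax":0,"ay":0,"az":2,"dx":0,"dy":0,"dz":0,"fingers":0},{"ax":0,"ay":0,"az":2,"dx":0,"dy":0,"dz":0,"fingers":0},{"ax":0,"ay":0,"az":0,"dx":0,"dy":0,"dz":0,"fingers":0}]'

```text
clock: 17.6
position: [0.5282, -0.1669, 0.0796]
tcp_rot: [0.818, 0.576, -0.002, -0.002]
wrist_force: [-14.2, 2.2, 14.1]
grip_width: 0.0113
```

Run:
```python
from h import *
s=ctrl.sense();goal([.5305,-.1664,.08],-19.2);print(s["wrist_force"].round(1),s["ft_torque"].round(2))
```

```text
pos [ 0.5282 -0.1669  0.0796] yaw -19.7 shift [ 1.3  2.  -0.4] az -0.5 z [-0.005  0.001 -1.   ] w 0.0113 t 17.6
[-14.2   2.2  14.1] [0.26 2.84 0.11]
```

Call:
arm_command --plan '[{"ax":0,"ay":0,"az":0,"dx":0,"dy":-1.5,"dz":-0.5,"fingers":0},{"ax":0,"ay":0,"az":2,"dx":0,"dy":0,"dz":0,"fingers":0},{"ax":0,"ay":0,"az":2,"dx":0,"dy":0,"dz":0,"fingers":0},{"ax":0,"ay":0,"az":0,"dx":0,"dy":0,"dz":0,"fingers":0}]'

```text
clock: 18.1
position: [0.5281, -0.1668, 0.0798]
tcp_rot: [0.836, 0.548, -0.002, -0.0]
wrist_force: [-7.0, -3.6, 3.7]
grip_width: 0.0115
```

Run:
```python
from h import *
s=ctrl.sense();goal([.5285,-.1669,.08],-19.2);print(s["wrist_force"].round(1),s["ft_torque"].round(2))
```

```text
pos [ 0.5281 -0.1668  0.0798] yaw -23.5 shift [ 0.1  0.4 -0.2] az -4.3 z [-0.003 -0.002 -1.   ] w 0.0115 t 18.1
[-7.  -3.6  3.7] [-0.87  1.45  1.94]
```

Call:
arm_command --plan '[{"ax":0,"ay":0,"az":0,"dx":0,"dy":0,"dz":0,"fingers":0},{"ax":0,"ay":0,"az":0,"dx":0,"dy":0,"dz":0,"fingers":0},{"ax":0,"ay":0,"az":-4,"dx":0,"dy":0,"dz":0,"fingers":0},{"ax":0,"ay":0,"az":-9,"dx":0,"dy":0,"dz":0,"fingers":0},{"ax":0,"ay":0,"az":-9,"dx":0,"dy":0,"dz":0,"fingers":0}]'

```text
clock: 18.73
position: [0.5287, -0.167, 0.0798]
tcp_rot: [0.716, 0.698, -0.001, -0.0]
wrist_force: [-2.9, -4.3, -1.2]
grip_width: 0.0115
```

Call:
arm_command --plan '[{"ax":0,"ay":0,"az":-9,"dx":0,"dy":0,"dz":0,"fingers":0},{"ax":0,"ay":0,"az":-9,"dx":0,"dy":0,"dz":0,"fingers":0},{"ax":0,"ay":0,"az":-9,"dx":0,"dy":0,"dz":0,"fingers":0},{"ax":0,"ay":0,"az":-9,"dx":0,"dy":0,"dz":0,"fingers":0},{"ax":0,"ay":0,"az":-9,"dx":0,"dy":0,"dz":0,"fingers":0}]'

```text
clock: 19.35
position: [0.53, -0.1665, 0.0798]
tcp_rot: [0.394, 0.919, -0.0, 0.0]
wrist_force: [2.8, -3.8, -4.1]
grip_width: 0.0113
```

Run:
```python
from h import *
s=ctrl.sense();goal([.5285,-.1669,.08],69);print(s["wrist_force"].round(1),s["ft_torque"].round(2),s["joint_pos"].round(2))
```

```text
pos [ 0.53   -0.1665  0.0798] yaw 43.6 shift [ 0.7 -1.3 -0.2] az -25.4 z [ 0.001 -0.001 -1.   ] w 0.0113 t 19.35
[ 2.8 -3.8 -4.1] [-0.59 -0.61 -0.15] [-0.1   0.37  0.42  1.77 -0.17  1.04  1.15]
```

Call:
arm_command --plan '[{"ax":0,"ay":0,"az":-9,"dx":0,"dy":0,"dz":0,"fingers":0},{"ax":0,"ay":0,"az":-9,"dx":0,"dy":0,"dz":0,"fingers":0},{"ax":0,"ay":0,"az":-5,"dx":0,"dy":0,"dz":0,"fingers":0},{"ax":0,"ay":0,"az":0,"dx":0,"dy":0,"dz":0,"fingers":0},{"ax":0,"ay":0,"az":0,"dx":0,"dy":0,"dz":0,"fingers":0}]'

```text
clock: 19.98
position: [0.5304, -0.1659, 0.0798]
tcp_rot: [0.206, 0.979, -0.0, 0.001]
wrist_force: [5.0, -2.5, -6.9]
grip_width: 0.0112
```

Run:
```python
from h import *
s,im=snap("wrist","w15.png");goal([.53,-.1666,.08],69.5);print(s["wrist_force"].round(1),s["ft_torque"].round(2),s["qvel"].round(3))
fitwing(im,s,"wrist",[.53,-.1666])
for n,z in(("cast",.07),("stand",0)):spot("wrist",n,z,s)
_,t=snap("scene","s15.png");_,t2=snap("top","t15.png")
for n,z in(("cast",.07),("stand",0)):spot("scene",n,z)
b=t[...,::-1][170:270,190:323]
cv2.imwrite("pics/x15.png",cv2.resize(np.hstack([im[...,::-1],cv2.resize(b,(558,420),interpolation=cv2.INTER_CUBIC)]),(800,300)))
```

```text
pos [ 0.5304 -0.1659  0.0798] yaw 66.3 shift [ 0.  -0.8 -0.2] az -3.2 z [ 0.001 -0.001 -1.   ] w 0.011 t 20.025
[ 5.  -2.5 -6.9] [-0.54 -1.09  0.06] [-0.003 -0.     0.003  0.002 -0.    -0.    -0.002]
wing wrist [  0.5314  -0.1662 -22.9789] loss 0.179 blob [ 270  237   30  112 2760]
wrist cast 0.84 [491.8 243.8] [ 0.5725 -0.0524  0.07  ]
wrist stand 0.6 [361.3 209.8] [ 0.5513 -0.1093  0.    ]
scene cast 0.71 [272.2 216.8] [ 0.5735 -0.0568  0.07  ]
scene stand 0.85 [250.5 236.7] [ 0.5389 -0.1083  0.    ]
```

View pics/x15.png

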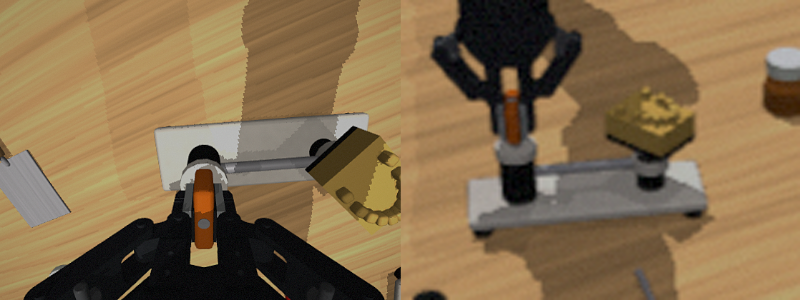

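Call:
arm_command --plan '[{"ax":0,"ay":0,"az":-3,"dx":0,"dy":-0.5,"dz":0,"fingers":0},{"ax":0,"ay":0,"az":0,"dx":0,"dy":0,"dz":0,"fingers":0},{"ax":0,"ay":0,"az":0,"dx":0,"dy":0,"dz":0,"fingers":0},{"ax":0,"ay":0,"az":0,"dx":0,"dy":0,"dz":0,"fingers":0}]'

```text
clock: 20.82
position: [0.5304, -0.1658, 0.0798]
tcp_rot: [0.18, 0.984, -0.0, 0.001]
wrist_force: [5.6, -0.6, -6.9]
grip_width: 0.0113
```

Run:
```python
from h import *
s,im=snap("wrist","w16.png");goal([.53,-.1666,.08],69.5);print(s["wrist_force"].round(1),s["ft_torque"].round(2),np.abs(s["qvel"]).max().round(3))
fitwing(im,s,"wrist",[.53,-.1666]);spot("wrist","cast",.07,s) if ctrl.find_in("wrist","cast") else 0
print(ctrl.finish_job())
```

```text
pos [ 0.5304 -0.1658  0.0798] yaw 69.3 shift [ 0.1 -0.9 -0.2] az -0.2 z [ 0.001 -0.    -1.   ] w 0.011 t 20.875
[ 5.6 -0.6 -6.9] [-0.24 -1.22 -0.03] 0.002
wing wrist [  0.5314  -0.1661 160.2716] loss 0.175 blob [ 270  237   30  112 2765]
wrist cast 0.64 [486.5 253.6] [ 0.5718 -0.0542  0.07  ]
wrist cast 0.27 [  3.2 202.1] [ 0.4424 -0.3048  0.07  ]
the job is handed in; nothing more can be done
None
```

I put the cast on the round table's stud and let go. I then turned the thumbscrew clockwise to its stop, backed it off a quarter turn, and handed the job in still gripping it, at about 20.9 s. The handover gave no verdict.

**Last checks:**
- **Cast:** it touched down at the expected height. The last wrist picture puts it about 3 mm from the measured table centre (limit 9 mm), and it looks flat in the scene picture.
- **Seat:** torque about the screw axis rose from about 0.1 to 1.9 N m as the grip passed the angle where the paddle should seat. I had no direct reading of the screw joint, so seating rests on that torque and the stand's measured direction.
- **Back-off:** the fitted paddle angle is about 160°, against a seated direction of about 70.5°, so the screw is about 1.57 rad back. The jaw angle agrees to about 1°. The arm was still, with the fingers stopped at 11 mm on the paddle.

**What failed or disagreed:**
- **Rejected moves:** my first two move calls were refused because keys were missing. Nothing moved.
- **Missed grasp:** the first grasp closed above the cast's teeth without moving it. In the wrist pictures the fingertips sat about 36 mm short of the stated reach. I corrected all later heights for that, and both grips then held.
- **Side load:** about 9 N of force on the gripper remained at the end, roughly 6 N sideways and 7 N vertical.
- **Measurement spread:** camera estimates of the stand, table and cast positions differed by a few millimetres, up to about 16 mm from the scene camera.
- **Other bench items:** nothing showed contact with them, but I did not re-measure their positions.

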